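# Clamp a goat brick in the ratchet clamp

### The job

Stand the white goat brick on the clamp board against the dark wooden stop block and let go of it. Then turn the clamp's bar knob clockwise, feeling for the moment the sprung pad bears on the brick with the stop behind it, and go on until the pawl has clicked in at the second tooth after that, no further, so that the brick is held firmly but not crushed. Leave the pawl holding and let go of the knob; do not disturb the other things on the counter.

Things in the scene. Friction and masses are not known exactly. Their poses are not given: they have to be found in the camera images.
- clamp_board: Ratchet clamp on a fixed light-wood board 130 (x) x 330 (y) x 18 mm; origin at the centre of its underside, z up. Along its y from -y to +y: dark wood stop block, space for the brick, sprung pad on a steel sliding jaw (top at z 60 mm), knob with ratchet wheel (axis at x 0, y +105 mm; wheel radius 38, top at z 44 mm), and the pawl.
- brick_bed (a point): Fixed point on the board's top (x 0, y -55, z 18 mm of the board; same axes), about where the brick's foot belongs: centred on x = 0 within 12 mm, sides square to the board. The stop block is 90 wide, 22 thick, 40 mm high on the board; its inner face looks to +y and lies 22 to 38 mm to -y of this point: not measured, to be felt. Fingers have free room at the brick's +x and -x sides.
- goat_brick: Loose crumbly white cheese, a cube-like brick with rounded edges, 62 x 61 x 62 mm high, about 0.15 kg; origin at the centre of its underside, z up, sides along x and y. The wound pad must not press it with more than 25 N.
- knob_grip (a point): Point on the knob's axis at mid-height of its bar grip, 79 mm above the counter, turning with it. The dark wood bar is 62 mm long along this frame's x, 16 mm thick along y, 28 mm high (z 65 to 93 mm), over a round hub of radius 13 mm. Turning clockwise from above winds the pad towards the stop.
- clamp_knob (a joint): Knob angle q in rad, growing clockwise from above; 0: bar along the board's x. Starts at 0 to 0.5, at most 4.2. 20 teeth, 0.314 apart: the pawl catches at q = 0, 0.314, 0.628 ... if q has gone 0.05 beyond the tooth; let go between teeth, the knob falls back to the last one passed; it cannot be wound back over a caught tooth. The jaw moves 20 mm per rad (6.3 mm a tooth).
- pad_home (a point): Fixed point of the board (same axes, x 0, y 8, z 40 mm) where the middle of the pad's face would be at q = 0. The pad (clamp_pad_c0) is 60 wide, z 22 to 58 mm, its face looks to -y and lies 20 mm x q to -y of this point while it is free. It is sprung: 1.5 N at first touch, then 1.2 N per mm, 20 mm of travel. Second tooth after touch: 9 to 16.6 N (8 to 17.6 N accepted).
- pawl_tip (a point): Where the sprung pawl meets the wheel (board x 0, y 139, z 40 mm; pawl up to z 52 mm). Torque felt at the knob, all against winding: return spring 0.12 N m + 0.02 per rad; pawl riding up a tooth adds up to about 0.05 N m and drops away at the click; pad on the seated brick adds 0.03 N m at once and then 0.48 N m per rad. When held just past a click the pawl adds little.
- little_tomme: Bystander: small brown round cheese, 86 mm wide, 59 mm high; origin at the centre of its underside. Leave alone.
- card_stand: Bystander: price card in a small beech block, 104 mm wide, 76 mm high; origin at the centre of its underside. Leave alone.
- goat_drum: Bystander: white cheese drum, 98 mm wide, 67 mm high; origin at the centre of its underside. Leave alone.
- tongs: Bystander: serving tongs lying flat, 164 mm long, 18 mm high; origin at the centre of the underside. Leave alone.
Things that resemble listed ones, but are neither listed nor needed, are in the scene too. What is shaped like the goat_brick but turquoise or yellow is not meant.

How it is judged:
On the way:
1. the brick stands on the board between stop and pad, let go, not yet clamped (z of goat_brick in the frame of clamp_board between 0.015 and 0.022 m and x of goat_brick in the frame of clamp_board between -0.02 and 0.02 m and y of goat_brick in the frame of clamp_board between -0.075 and -0.02 m and contact force between the fingers and goat_brick below 0.1 N and contact force between goat_brick and clamp_pad_c0 below 5 N), for 0.2 s.
At the end, for the whole second after the job is handed in: the pawl holds the clamp at the second tooth after the pad met the brick, so that the pad presses the brick with 8 to 17.6 N; the brick stands upright on the board (within 7 degrees, centred within 20 mm across the board) and is at rest (contact force between goat_brick and clamp_pad_c0 between 8 and 17.6 N and z of goat_brick in the frame of clamp_board between 0.015 and 0.024 m and x of goat_brick in the frame of clamp_board between -0.02 and 0.02 m and angle between goat_brick's own z axis and vertical below 0.12 rad and linear speed of goat_brick below 0.01 m/s); the robot touches nothing.
It fails at once if the wound pad presses the brick with more than 25 N (fingers off the brick) (contact force between goat_brick and clamp_pad_c0 above 25 N and contact force between the fingers and goat_brick below 0.1 N).
It fails at once if a bystander is moved by more than 30 mm (distance of any of little_tomme, card_stand, goat_drum, tongs from where it was at the start of the episode above 0.03 m).
It also fails if it takes over 67 s, if anything falls off the work surface, if the arm or the gripper's body presses on something with over 40 N, if the wrist force passes 120 N, or if a joint passes its speed limit or range.

### The arm

A 6-joint arm with a two-finger parallel gripper is mounted at the origin on a cart in front of the work surface, level with it; the furniture and walls round the work are solid. World frame = base frame: x ahead of the robot, y to its left, z up, the work surface at z = 0. Lengths are in m, angles in rad, forces in N, time in s.
With the tool pointing down it reaches from about 0.35 to 1 m from the base axis. Payload 7.1 kg.
Tool frame: the origin (TCP) lies midway between the tips of the shut fingers; the grasp point (between the pads) lies 19 mm behind it; y points along the fingers, x is the direction in which the jaws open and shut, and the axes are right-handed (so a half turn about y gives the same grasp; the last joint's range is limited). The gripper opens to 85 mm and grips with 20 to 120 N. Pads are 22 mm wide; open, the fingers measure 114 mm over their backs; the gripper's body (76 mm by 85 mm) begins 54 mm behind the grasp point. The pads swing forward as they close: fully open they stand 13 mm farther back than shut.
Start: joints at [1.258, 0.423, 1.63, -0, 1.089, -0.019], TCP at [0.181, 0.598, 0.231] pointing down, gripper open.
Joint ranges: [-3, 3], [-0.9, 2.11], [0.09, 2.58], [-1.31, 4.45], [0.11, 2.69], [-2.54, 2.54]. Speed limits (rad/s): [2.39, 2.39, 3.01, 3.14, 3.14, 3.14].

### API

Orientations are given as a unit quaternion [x, y, z, w].
In Python, from cell import env, vision, order, nets gives the robot as it stands. The module is installed in compiled form; this text tells all that it offers.
- The arm moves only by the tool carry_out, never from a script. Its argument "commands" is text: rows parted by semicolons, each of 6 numbers parted by spaces: the shift along the tool's x, y, z in cm, then the turn, a rotation vector about the tool's x, y, z in rad. In form: dx dy dz wx wy wz; .... A call has 1 to 12 rows; each row is the pose to reach, as a shift and turn from the pose commanded when the call began, along the tool's axes at that moment; what a row does not reach only later rows make up. A row lasts 1/10 s, in which the tool goes at most 50 mm and 8.59 degrees, less where a joint would pass 70% of its speed; a pose out of reach is approached as far as the arm can. A call with a gripper value outside its range is refused whole. "claw" is the opening, from -1 (shut) to 1 (fully open), set as the call begins (left out, the last holds). The fingers move at their own pace and stop on an object; "squeeze" is the grip in N (left out, the last holds). Time passes only in rows, so rows that repeat a pose let the fingers close. It gives the time, the measured TCP pose, the force and the opening at its end, in the units of the state.
- env.read_state(): the state, without advancing time (a new reading comes with each control period).
- vision.camera(name): name is "side" or "top"; returns a dict with "pixels" (420x560x3 uint8, red, green, blue), "fx", "fy", "cx", "cy" (pixels), "world_from_camera" (4x4, takes a point from camera to world coordinates). Camera axes: x right, y down, z forward; pixel columns grow to the right and rows downward; lengths in m; the calibration is good to about 2 mm. A picture is of the moment at which its call begins. There is no depth.
- order.close_job(): hands the job in, once; it reports no verdict.
Trained networks look in the newest picture that a camera, given by its name, has taken for a name from the list of things; names that differ only in an ending like _2 or _b are one class to them, and where a whole thing is asked for, a point or a joint stands for the part that bears it (a point fixed in the world has none). Each returns a list of dicts, best first, with "p" (0 to 1); they miss things now and then, are a little off and sometimes report something else, mostly with a low value. They report only what shows in the picture. A call takes as long as a camera call. They do not tell look-alikes from the thing itself.
- nets.spot_in(target, camera): "box" ([left, top, right, bottom] in pixels, round what is visible of it).
- nets.spot_point(target, camera): "position" ([column, row] in pixels: a listed point, or the origin of a listed thing).
The state is a dict: "time_s": time; "qpos": joint angles; "qd": joint speeds; "joint_torque": joint torques, N m; "tcp_pos": TCP position; "tool_rot": TCP orientation; "ft_force": force on the tool from outside, world axes, zero at the start; "torque": the same for the moment, N m; "width": finger opening in m.
Only numpy, scipy, OpenCV 4.12 (cv2) and the standard library are available. Lean on these libraries where they do the work, as an engineer would, in place of code of your own. Each camera call takes 0.05 s, during which the arm holds its last target.

## Working session

There is one attempt and no reset: what is moved stays moved. The work goes in short steps, Python scripts to look and compute and a tool call to move; the robot and the scene stay as the last step left them, time stands still between calls to the robot, and variables do not carry over. Pictures are saved under pics/ and viewed, and the job is handed in when it is done.

Besides the shell and the picture viewer there is one more tool, called after "Emit:" as name(argument=value, ...) on one line, values as JSON. carry_out: Moves the arm, as the interface text tells. Its arguments: {"type":"object","properties":{"commands":{"type":"string"},"claw":{"type":"number"},"squeeze":{"type":"number"}},"required":["commands"]}

```bash
mkdir -p pics
python3 - <<'E'
from cell import env, vision, order, nets
import cv2, numpy as np
s=env.read_state()
for k,v in s.items(): print(k,np.round(v,4))
for c in("top","side"):
    r=vision.camera(c)
    cv2.imwrite(f"pics/{c}0.png",r["pixels"][:,:,::-1])
    print(c,r["fx"],r["fy"],r["cx"],r["cy"]);print(np.round(r["world_from_camera"],4).tolist())
    for t in("goat_brick","clamp_board","brick_bed","knob_grip","pad_home","pawl_tip"):
        print(t,[(np.round(d["position"],1).tolist(),round(d["p"],2)) for d in nets.spot_point(t,c)][:4])
E
```

```text
time_s 0.0
qpos [ 1.258   0.4238  1.6307  0.      1.0886 -0.019 ]
qd [-0.0002  0.0015 -0.0006  0.0021 -0.0004 -0.0012]
joint_torque [ 1.40000e-03 -5.57398e+01 -2.81749e+01 -0.00000e+00  7.20000e-03
 -0.00000e+00]
tcp_pos [0.1808 0.5977 0.2305]
tool_rot [ 0.5681  0.421  -0.4219 -0.5675]
ft_force [0.0183 0.0266 0.2164]
torque [-0.0242 -0.0245 -0.0145]
width 0.0856
top 430.585242223612 430.585242223612 279.48246558824985 203.8081386625909
[[0.0197, -0.9921, 0.124, 0.485], [-0.9993, -0.0235, -0.0291, -0.0258], [0.0318, -0.1233, -0.9919, 1.162], [0.0, 0.0, 0.0, 1.0]]
goat_brick [([184.8, 278.5], 0.92), ([171.3, 239.1], 0.76), ([138.5, 270.7], 0.66)]
clamp_board [([276.2, 253.6], 0.78)]
brick_bed [([298.9, 249.7], 0.93)]
knob_grip [([233.9, 268.3], 0.63), ([279.6, 253.2], 0.23)]
pad_home [([274.1, 257.1], 0.76)]
pawl_tip [([223.5, 266.1], 0.72)]
side 416.7878144574869 416.7878144574869 283.6696617363811 208.89803653676893
[[-0.9976, -0.0509, 0.0476, 0.5553], [-0.0691, 0.6364, -0.7683, 0.8531], [0.0088, -0.7697, -0.6384, 0.8281], [0.0, 0.0, 0.0, 1.0]]
goat_brick [([355.5, 296.6], 0.97), ([353.2, 340.3], 0.89), ([309.3, 307.6], 0.82)]
clamp_board [([326.7, 226.9], 0.74)]
brick_bed [([318.1, 215.3], 0.56)]
knob_grip [([336.2, 232.9], 0.8)]
pad_home [([326.6, 219.6], 0.61)]
pawl_tip [([342.7, 251.6], 0.97), ([234.6, 199.2], 0.62), ([336.3, 233.9], 0.44)]
```

View pics/top0.png

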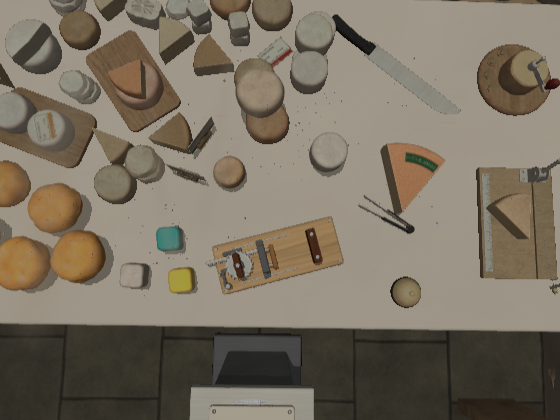

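View pics/side0.png

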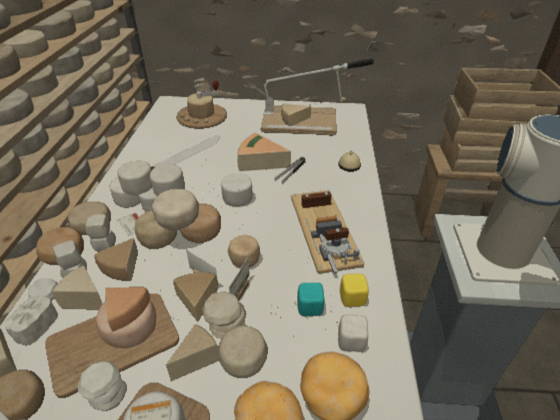

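The white brick shows at top (133,275) and side (353,332); turquoise (169,238) and yellow (180,280) are the look-alikes. Next I'll enlarge that area and measure.

```bash
cat > h.py <<'E'
import numpy as np, cv2
from cell import env, vision, order, nets
def proj(r,P):
    T=np.linalg.inv(r["world_from_camera"]); P=np.atleast_2d(P)
    c=P@T[:3,:3].T+T[:3,3]
    return np.c_[r["fx"]*c[:,0]/c[:,2]+r["cx"], r["fy"]*c[:,1]/c[:,2]+r["cy"]]
def ray(r,uv,z):
    T=np.array(r["world_from_camera"]); d=np.array([(uv[0]-r["cx"])/r["fx"],(uv[1]-r["cy"])/r["fy"],1])
    d=T[:3,:3]@d; o=T[:3,3]; return o+d*(z-o[2])/d[2]
def crop(r,box,k,name,marks=()):
    a=r["pixels"][:,:,::-1][box[1]:box[3],box[0]:box[2]]
    a=cv2.resize(a,None,fx=k,fy=k,interpolation=cv2.INTER_CUBIC)
    for m in marks:
        p=tuple(int(round(v)) for v in ((m[0]+.5-box[0])*k,(m[1]+.5-box[1])*k)); cv2.circle(a,p,3,(0,0,255),1)
    cv2.imwrite(name,a)
E
python3 - <<'E'
from h import *
t=vision.camera("top"); s=vision.camera("side")
crop(t,(110,210,350,300),3.3,"pics/topc1.png")
crop(s,(280,180,400,360),3.3,"pics/sidec1.png")
E
```

```text
(no output)
```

View pics/topc1.png

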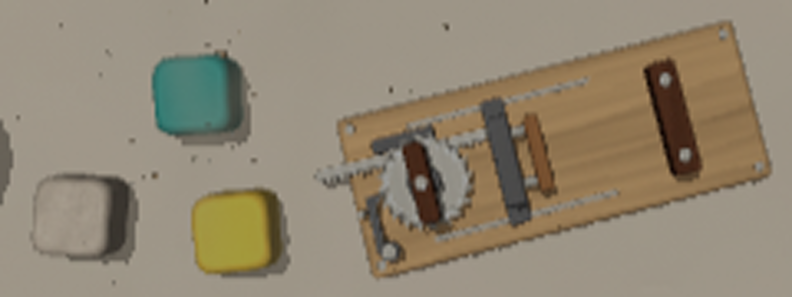

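View pics/sidec1.png

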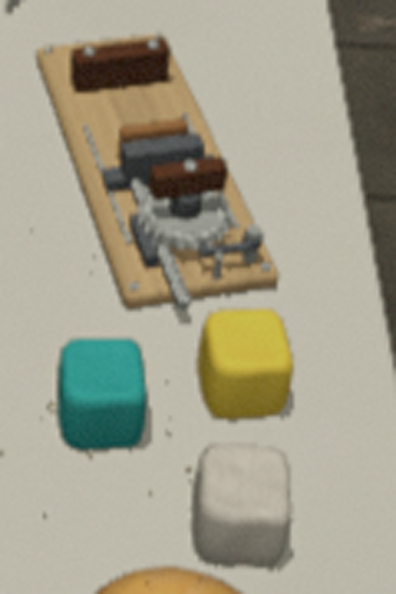

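White is at crop (75,215) in the top view (px 133,275), with yellow (235,230) and turquoise (195,95) beside it. The brick meant is the white one, lower-left. The board's stop is on the right, towards world -y. The knob bar lies nearly along board x.

```bash
cat > fit.py <<'E'
from h import *
from scipy.optimize import least_squares
t=vision.camera("top"); s=vision.camera("side")
k=3.3
tc=np.array([[338,120],[730,22],[770,178],[376,277]])/k+[110,210]-.5
sc=np.array([[125,305],[38,50],[167,38],[277,275]])/k+[280,180]-.5
B=np.array([[.065,.165,.018],[.065,-.165,.018],[-.065,-.165,.018],[-.065,.165,.018]])
def tf(p,P):
    c,sn=np.cos(p[2]),np.sin(p[2]); return np.c_[p[0]+c*P[:,0]-sn*P[:,1],p[1]+sn*P[:,0]+c*P[:,1],P[:,2]]
f=lambda p:np.r_[(proj(t,tf(p,B))-tc).ravel(),(proj(s,tf(p,B))-sc).ravel()]
o=least_squares(f,[.37,.03,.2]); print("board",np.round(o.x,4),np.round(o.fun.reshape(-1,2),1).tolist())
bp=o.x; np.save("board.npy",bp)
# each camera alone
for n,a in(("top",slice(0,8)),("side",slice(8,16))):
    q=least_squares(lambda p:f(p)[a],bp).x; print(n,np.round(q,4))
loc=np.array([[0,-.055,.018],[0,.105,.093],[0,.139,.04],[0,.008,.04]])
print(np.round(tf(bp,loc),4).tolist())
# brick: rounded hull extents
r=.01; h=.031
g=np.random.default_rng(0).normal(size=(150,3)); g/=np.linalg.norm(g,axis=1)[:,None]
C=np.array([[a*(h-r),b*(.0305-r),.031+c*(h-r)] for a in(-1,1) for b in(-1,1) for c in(-1,1)])
H=(C[:,None]+r*g[None]).reshape(-1,3)
def sil(p):
    a=proj(t,tf(p,H));b=proj(s,tf(p,H)); return a,b
def fb(p):
    a,b=sil(p)
    return [a[:,0].min()-(33/k+109.5),a[:,1].min()-(174/k+209.5),a[:,1].max()-(258/k+209.5),
            b[:,0].min()-(193/k+279.5),b[:,0].max()-(291/k+279.5),b[:,1].min()-(442/k+179.5),b[:,1].max()-(566/k+179.5)]
for y0 in(0,.05,.1,-.05,-.1):
    o=least_squares(lambda p:fb([p[0],p[1],y0]),[.3,.3]);print(y0,np.round(o.x,4),np.round(o.fun,1),o.cost)
E
python3 fit.py
```

```text
board [ 0.4932 -0.0563  0.2634] [[-1.4, -0.3], [0.5, -0.4], [0.9, -0.1], [-1.7, 0.8], [-0.6, -1.5], [-0.4, -0.8], [-0.2, -1.7], [1.1, 0.7]]
top [ 0.4933 -0.0574  0.2641]
side [ 0.4933 -0.0534  0.2627]
[[0.5076, -0.1094, 0.018], [0.4659, 0.0451, 0.093], [0.4571, 0.078, 0.04], [0.4912, -0.0485, 0.04]]
0 [0.4341 0.308 ] [ 0.2  0.2  0.  -1.   0.7  0.1  0.1] 0.8039509887003216
0.05 [0.4342 0.3083] [ 0.5  0.1  0.1 -1.4  1.2  0.6 -0.1] 1.967198951724621
0.1 [0.4342 0.3081] [ 0.4 -0.3  0.5 -1.8  1.5  0.5 -0.2] 3.1944038007362026
-0.05 [0.4339 0.3076] [-0.  -0.1  0.5 -0.8  0.4 -0.4  0.4] 0.6853681097126509
-0.1 [0.4334 0.3073] [-0.2 -0.3  1.1 -1.1  0.4 -0.9  0.6] 1.8346068979241503
```

```bash
cat > ov.py <<'E'
from h import *
def tf(p,P):
    P=np.array(P,float);c,sn=np.cos(p[2]),np.sin(p[2]); return np.c_[p[0]+c*P[:,0]-sn*P[:,1],p[1]+sn*P[:,0]+c*P[:,1],P[:,2]]
def rect(x0,x1,y0,y1,z): return [[x0,y0,z],[x1,y0,z],[x1,y1,z],[x0,y1,z]]
def draw(r,box,k,name,polys):
    a=cv2.resize(r["pixels"][:,:,::-1][box[1]:box[3],box[0]:box[2]],None,fx=k,fy=k,interpolation=cv2.INTER_CUBIC)
    for P,col in polys:
        q=(proj(r,P)+.5-[box[0],box[1]])*k
        cv2.polylines(a,[np.round(q*8).astype(np.int32)],True,col,1,cv2.LINE_AA,3)
    cv2.imwrite(name,a)
E
python3 - <<'E'
from ov import *
b=[.4935,-.0563,.2635]; br=[.4338,.3078,-.03]
polys=[(tf(b,rect(-.065,.065,-.165,.165,.018)),(255,0,0)),
 (tf(b,[[.038*np.cos(a),.105+.038*np.sin(a),.044] for a in np.linspace(0,6.28,30)]),(0,255,0)),
 (tf(b,[[0.002,.105,.093],[-.002,.105,.093]]),(0,255,255)),
 (tf(b,[[.03,.008,.058],[-.03,.008,.058]]),(255,0,255)),
 (tf(b,rect(-.045,.045,-.077-.03,-.055-.03,.058)),(0,255,0)),
 (tf(br,rect(-.031,.031,-.0305,.0305,.062)),(255,0,0)),(tf(br,rect(-.031,.031,-.0305,.0305,.0)),(0,0,255))]
draw(vision.camera("top"),(110,210,350,300),3.3,"pics/to2.png",polys)
draw(vision.camera("side"),(280,180,400,360),3.3,"pics/so2.png",polys)
E
```

```text
(no output)
```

View pics/to2.png

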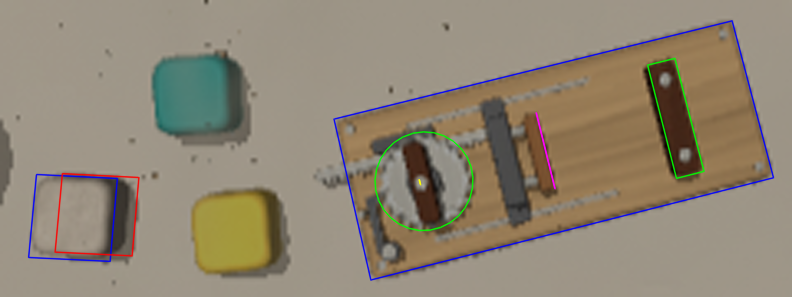

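View pics/so2.png

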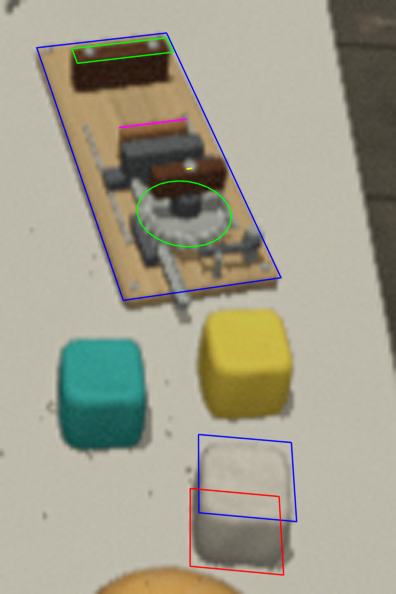

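Run:
```python
from ov import *
from scipy.spatial.transform import Rotation as R
print(np.round(R.from_quat(env.read_state()["tool_rot"]).as_matrix(),3))
r=.011
g=np.random.default_rng(0).normal(size=(400,3)); g/=np.linalg.norm(g,axis=1)[:,None]
C=np.array([[a*(.031-r),b*(.0305-r),.031+c*(.031-r)] for a in(-1,1) for b in(-1,1) for c in(-1,1)])
H=(C[:,None]+r*g[None]).reshape(-1,3)
t=vision.camera("top");s=vision.camera("side")
ims=[]
for i,y in enumerate((-.1,0,.1)):
    br=[.4340,.3080,y]
    def hull(c): 
        P=tf(br,H); h=cv2.convexHull(proj(c,P).astype(np.float32),returnPoints=False)[:,0]; return P[h]
    draw(t,(115,255,155,295),6.4,"pics/a.png",[(hull(t),(0,0,255))]);a=cv2.imread("pics/a.png")
    draw(s,(330,305,370,355),6.4,"pics/a.png",[(hull(s),(0,0,255))]);b=cv2.imread("pics/a.png")
    ims.append(np.vstack([a,b]))
cv2.imwrite("pics/yaw.png",np.hstack(ims))
```

```text
[[ 0.29   0.    -0.957]
 [ 0.957  0.     0.29 ]
 [ 0.    -1.     0.   ]]
```

View pics/yaw.png

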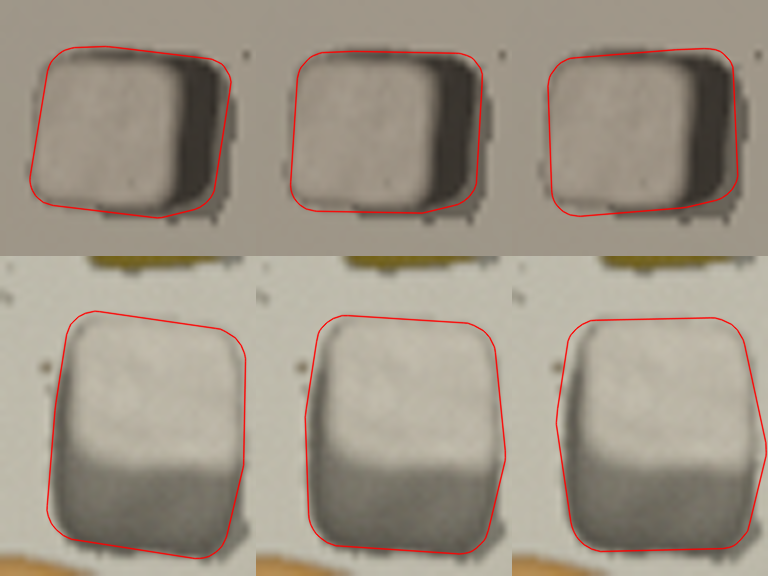

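```bash
cat > mv.py <<'E'
import sys
from h import *
from scipy.spatial.transform import Rotation as R
def calc(x,y,z,ang):
    s=env.read_state(); M=R.from_quat(s["tool_rot"]).as_matrix()
    X=np.array([np.cos(ang),np.sin(ang),0]);Y=np.array([0,0,-1.]);T=np.c_[X,Y,np.cross(X,Y)]
    d=M.T@(np.array([x,y,z])-s["tcp_pos"]); w=R.from_matrix(M.T@T).as_rotvec()
    print("shift cm",np.round(d*100,2),"rot",np.round(w,4),"| tcp",np.round(s["tcp_pos"],4),"ang",round(float(np.arctan2(M[1,0],M[0,0])),4),"t",round(s["time_s"],2),"w",round(s["width"],4),"F",np.round(s["ft_force"],2),"T",np.round(s["torque"],3))
if __name__=="__main__": calc(*map(float,sys.argv[1:5]))
E
python3 mv.py .434 .308 .11 .03
```

```text
shift cm [-20.45  12.13 -32.62] rot [-0.000e+00  1.247e+00  1.000e-04] | tcp [0.181  0.5982 0.2313] ang 1.277 t 1.1 w 0.0855 F [ 0.55 -0.65  0.37] T [ 0.002  0.008 -0.042]
```

Emit:
carry_out(commands="-20.45 2 -32.62 0 1.247 0; -20.45 2 -32.62 0 1.247 0; -20.45 2 -32.62 0 1.247 0; -20.45 4 -32.62 0 1.247 0; -20.45 6 -32.62 0 1.247 0; -20.45 8 -32.62 0 1.247 0; -20.45 10 -32.62 0 1.247 0; -20.45 12.1 -32.62 0 1.247 0; -20.45 12.1 -32.62 0 1.247 0; -20.45 12.1 -32.62 0 1.247 0; -20.45 12.1 -32.62 0 1.247 0", claw=1, squeeze=25)

```text
time_s: 2.2
tcp_pos: [0.434, 0.3087, 0.1107]
tool_rot: [-0.707, -0.011, 0.011, 0.707]
ft_force: [-0.3, 0.6, 0.2]
width: 0.0856
```

```bash
python3 - <<'E'
from h import *
crop(vision.camera("side"),(280,180,420,380),3,"pics/s3.png")
E
python3 mv.py .434 .308 .012 .03
```

```text
shift cm [-0.02  9.93 -0.14] rot [-0.001   0.0025  0.0011] | tcp [0.4341 0.3093 0.1113] ang 0.0325 t 2.25 w 0.0853 F [-0.16 -0.49  0.34] T [ 0.074 -0.007  0.055]
```

View pics/s3.png

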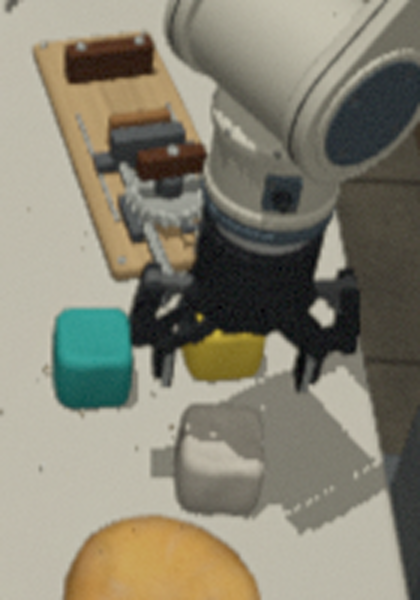

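Gripper is centred over the white brick. Descending and gripping.

Emit:
carry_out(commands="0 4 0 0 0 0; 0 7 0 0 0 0; 0 9 -0.05 0 0 0; 0 9.8 -0.05 0 0 0; 0 9.8 -0.05 0 0 0")

```text
time_s: 2.75
tcp_pos: [0.4336, 0.3086, 0.0125]
tool_rot: [-0.707, -0.011, 0.011, 0.707]
ft_force: [0.1, 0.2, 0.4]
width: 0.0852
```

Emit:
carry_out(commands="0 0 0 0 0 0; 0 0 0 0 0 0; 0 0 0 0 0 0; 0 0 0 0 0 0; 0 0 0 0 0 0; 0 0 0 0 0 0", claw=-1, squeeze=25)

```text
time_s: 3.35
tcp_pos: [0.4347, 0.3085, 0.014]
tool_rot: [-0.706, -0.011, 0.01, 0.708]
ft_force: [-2.1, 2.7, 5.3]
width: 0.0599
```

```bash
python3 mv.py .434 .308 .12 .03
```

```text
shift cm [ -0.05 -10.6   -0.03] rot [-0.0018  0.      0.0022] | tcp [0.4347 0.3085 0.014 ] ang 0.03 t 3.35 w 0.0599 F [-2.12  2.66  5.28] T [0.347 0.362 0.062]
```

Emit:
carry_out(commands="0 -2 0 0 0 0; 0 -6 0 0 0 0; 0 -10 0 0 0 0; 0 -12.6 0 0 0 0; 0 -12.6 0 0 0 0")

```text
time_s: 3.85
tcp_pos: [0.4364, 0.3091, 0.143]
tool_rot: [-0.705, -0.013, 0.008, 0.709]
ft_force: [1.2, -0.4, -1.0]
width: 0.06
```

```bash
python3 mv.py .5052 -.0997 .138 .2635
```

```text
shift cm [  5.65   0.35 -41.07] rot [-0.0038 -0.2334  0.008 ] | tcp [0.4364 0.3091 0.143 ] ang 0.03 t 3.85 w 0.06 F [ 1.15 -0.39 -0.99] T [ 0.018  0.042 -0.012]
```

Emit:
carry_out(commands="0.5 0 -4 0 -0.03 0; 1.2 0 -8.5 0 -0.06 0; 1.9 0 -13.3 0 -0.09 0; 2.5 0 -18 0 -0.12 0; 3.1 0 -22.7 0 -0.15 0; 3.8 0 -27.4 0 -0.18 0; 4.5 0 -32 0 -0.21 0; 5.1 0 -36.5 0 -0.233 0; 5.6 0 -39.5 0 -0.233 0; 5.75 0 -41 0 -0.233 0; 5.75 0 -41 0 -0.233 0; 5.75 0 -41 0 -0.233 0")

```text
time_s: 5.05
tcp_pos: [0.503, -0.1, 0.1378]
tool_rot: [-0.701, -0.092, 0.093, 0.701]
ft_force: [-0.4, 0.5, -0.6]
width: 0.0604
```

```bash
python3 - <<'E'
from h import *
crop(vision.camera("side"),(240,140,400,280),4,"pics/s4.png")
crop(vision.camera("top"),(200,200,360,310),4,"pics/t4.png")
E
python3 mv.py .5052 -.0997 .042 .2635
```

```text
shift cm [ 0.19  9.6  -0.09] rot [-0.0006  0.0007 -0.0008] | tcp [ 0.5032 -0.0993  0.138 ] ang 0.2642 t 5.15 w 0.0602 F [-0.39 -0.24 -0.86] T [ 0.041 -0.025  0.001]
```

View pics/s4.png

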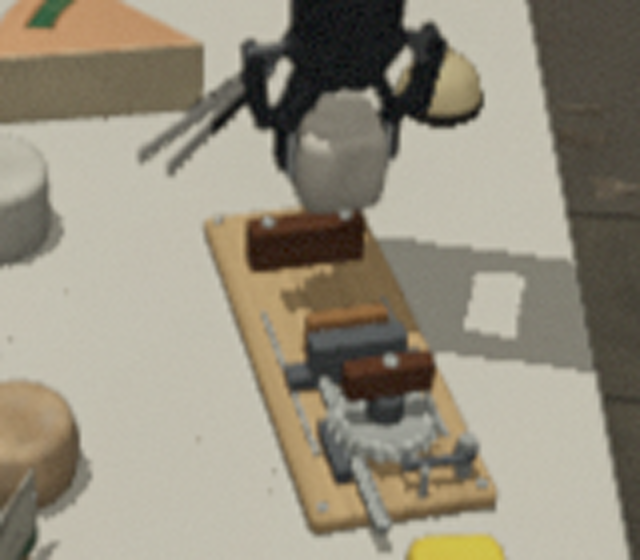

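View pics/t4.png

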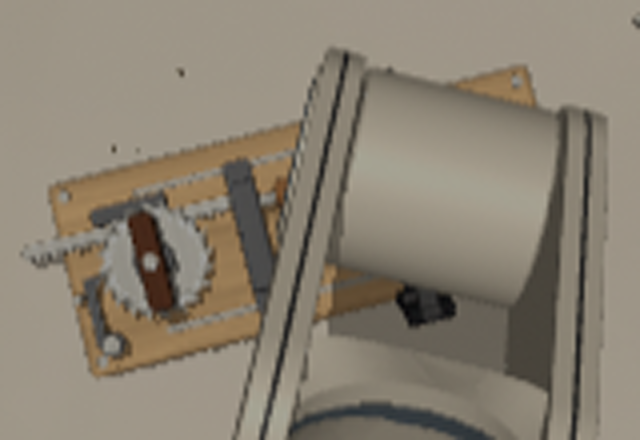

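Brick hangs between the fingers (side crop 340,150) over the free space between stop and pad. Lowering to just above the board.

Emit:
carry_out(commands="0.1 4 -0.1 0 0 0; 0.2 8 -0.1 0 0 0; 0.2 9.8 -0.1 0 0 0; 0.2 10.2 -0.1 0 0 0; 0.2 10.2 -0.1 0 0 0; 0.2 10.2 -0.1 0 0 0")

```text
time_s: 5.75
tcp_pos: [0.5068, -0.1007, 0.0373]
tool_rot: [0.701, 0.094, -0.092, -0.701]
ft_force: [-0.5, 0.0, -1.1]
width: 0.06
```

```bash
python3 - <<'E'
from h import *
crop(vision.camera("side"),(260,140,380,260),5,"pics/s5.png")
E
python3 mv.py .5052 -.0997 .0325 .2635
```

```text
shift cm [-0.14  0.51  0.16] rot [0.001  0.0001 0.002 ] | tcp [ 0.507  -0.1009  0.0376] ang 0.2636 t 5.8 w 0.0601 F [-0.34 -0.27 -2.09] T [0.01  0.016 0.022]
```

View pics/s5.png

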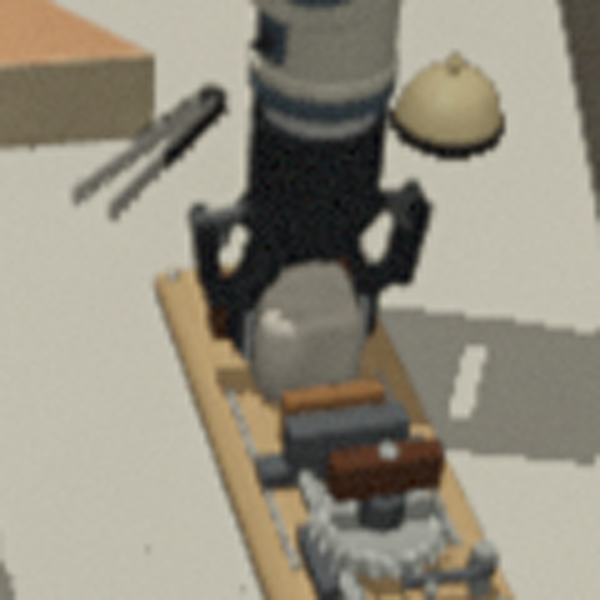

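Emit:
carry_out(commands="-0.05 0.3 -0.1 0 0 0; -0.1 0.3 -0.25 0 0 0; -0.1 0.3 -0.4 0 0 0; -0.1 0.3 -0.4 0 0 0")

```text
time_s: 6.2
tcp_pos: [0.5063, -0.1055, 0.0336]
tool_rot: [0.701, 0.093, -0.092, -0.701]
ft_force: [-0.0, -0.1, -0.7]
width: 0.06
```

```bash
python3 mv.py .5052 -.0997 .0325 .2635
```

```text
shift cm [0.05 0.11 0.59] rot [ 0.0003 -0.0008  0.0005] | tcp [ 0.5063 -0.1055  0.0336] ang 0.2627 t 6.2 w 0.06 F [-0.03 -0.09 -0.72] T [ 0.035 -0.011  0.005]
```

Emit:
carry_out(commands="0 0 -0.1 0 0 0; 0 0 -0.1 0 0 0")

```text
time_s: 6.4
tcp_pos: [0.5063, -0.1063, 0.0333]
tool_rot: [0.701, 0.093, -0.093, -0.701]
ft_force: [-0.6, -0.3, -0.5]
width: 0.0598
```

Emit:
carry_out(commands="0 0 -0.1 0 0 0; 0 0 -0.1 0 0 0")

```text
time_s: 6.6
tcp_pos: [0.5066, -0.1072, 0.0333]
tool_rot: [0.701, 0.093, -0.093, -0.701]
ft_force: [-0.6, 0.7, -1.3]
width: 0.0598
```

Emit:
carry_out(commands="0 0 -0.1 0 0 0; 0 0 -0.1 0 0 0")

```text
time_s: 6.8
tcp_pos: [0.5069, -0.1081, 0.0333]
tool_rot: [0.701, 0.093, -0.093, -0.701]
ft_force: [0.8, -0.2, -0.4]
width: 0.0601
```

Emit:
carry_out(commands="0 0 -0.1 0 0 0; 0 0 -0.1 0 0 0")

```text
time_s: 7.0
tcp_pos: [0.5072, -0.1091, 0.0333]
tool_rot: [0.701, 0.093, -0.093, -0.701]
ft_force: [-0.8, -0.1, -1.7]
width: 0.06
```

Emit:
carry_out(commands="0 0 -0.1 0 0 0; 0 0 -0.1 0 0 0")

```text
time_s: 7.2
tcp_pos: [0.5074, -0.1101, 0.0333]
tool_rot: [0.701, 0.093, -0.093, -0.701]
ft_force: [-0.4, 0.3, -1.7]
width: 0.0596
```

Emit:
carry_out(commands="0 0 -0.1 0 0 0; 0 0 -0.1 0 0 0")

```text
time_s: 7.4
tcp_pos: [0.5077, -0.111, 0.0334]
tool_rot: [0.701, 0.093, -0.093, -0.701]
ft_force: [-0.9, 0.3, -1.2]
width: 0.0601
```

Emit:
carry_out(commands="0 0 -0.1 0 0 0; 0 0 -0.1 0 0 0")

```text
time_s: 7.6
tcp_pos: [0.5077, -0.1116, 0.0333]
tool_rot: [-0.701, -0.093, 0.093, 0.701]
ft_force: [-1.0, 3.2, -0.3]
width: 0.0604
```

Emit:
carry_out(commands="0 0 -0.1 0 0 0; 0 0 -0.1 0 0 0")

```text
time_s: 7.8
tcp_pos: [0.5076, -0.112, 0.0333]
tool_rot: [-0.701, -0.092, 0.093, 0.701]
ft_force: [-0.5, 8.1, 1.3]
width: 0.06
```

Emit:
carry_out(commands="0 0 -0.1 0 0 0; 0 0 -0.1 0 0 0")

```text
time_s: 8.0
tcp_pos: [0.5075, -0.1126, 0.0333]
tool_rot: [-0.7, -0.092, 0.093, 0.702]
ft_force: [-0.8, 9.5, 1.6]
width: 0.0602
```

Stop felt: Fy climbs from about 0 to 9 N, with the TCP at board y ≈ -57 mm. I'll ease off 1 mm and lower to the board.

Emit:
carry_out(commands="0 0 0.1 0 0 0; 0 0.1 0.12 0 0 0; 0 0.1 0.12 0 0 0")

```text
time_s: 8.3
tcp_pos: [0.5077, -0.1124, 0.0322]
tool_rot: [-0.701, -0.093, 0.093, 0.701]
ft_force: [0.6, 4.5, -0.0]
width: 0.06
```

Emit:
carry_out(commands="0 0.08 0 0 0 0; 0 0.08 0 0 0 0")

```text
time_s: 8.5
tcp_pos: [0.5077, -0.1124, 0.0321]
tool_rot: [-0.701, -0.092, 0.093, 0.701]
ft_force: [-4.0, 5.8, 8.8]
width: 0.06
```

Emit:
carry_out(commands="0 -0.03 0 0 0 0; 0 -0.03 0 0 0 0; 0 -0.03 0 0 0 0; 0 -0.03 0 0 0 0; 0 -0.03 0 0 0 0; 0 -0.03 0 0 0 0", claw=1)

```text
time_s: 9.1
tcp_pos: [0.5081, -0.1128, 0.0318]
tool_rot: [0.701, 0.093, -0.093, -0.701]
ft_force: [0.4, -0.3, -0.6]
width: 0.0854
```

Emit:
carry_out(commands="0 -3 0 0 0 0; 0 -7 0 0 0 0; 0 -11 0 0 0 0; 0 -11 4 0 0 0; 0 -11 8 0 0 0; 0 -11 13 0 0 0; 0 -11 16 0 0 0; 0 -11 16 0 0 0")

```text
time_s: 9.9
tcp_pos: [0.4651, 0.0445, 0.1418]
tool_rot: [-0.701, -0.094, 0.094, 0.701]
ft_force: [0.0, 1.2, 0.0]
width: 0.0854
```

```bash
python3 - <<'E'
from h import *
t=vision.camera("top");s=vision.camera("side")
crop(s,(280,150,380,270),5,"pics/s6.png")
crop(t,(200,200,360,310),5,"pics/t6.png")
E
python3 mv.py .4659 .0451 .12 1.834
```

```text
shift cm [0.02 2.19 0.28] rot [ 4.0000e-04 -1.5689e+00  0.0000e+00] | tcp [0.4665 0.0423 0.1419] ang 0.2651 t 10.0 w 0.0854 F [ 0.73 -1.48  0.89] T [-0.017 -0.018  0.   ]
```

View pics/s6.png

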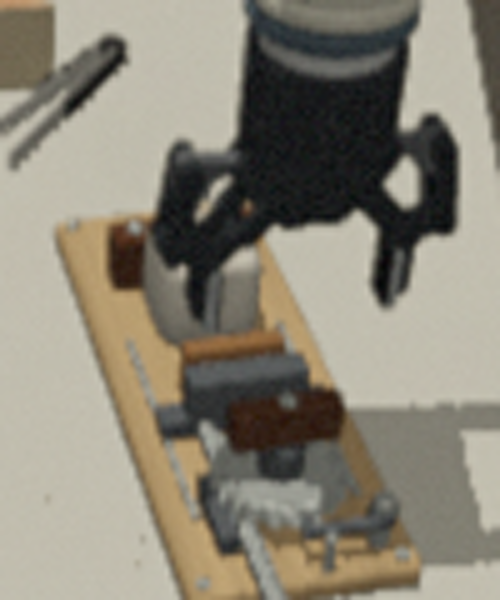

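View pics/t6.png

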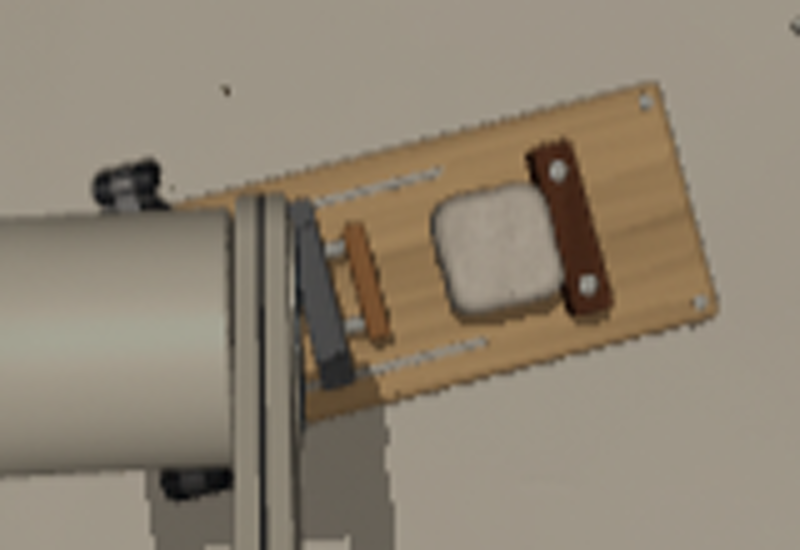

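The brick stands free against the stop (top crop 500,250) and the pad (370,285) is clear of it. I'll turn the gripper over the knob.

Emit:
carry_out(commands="0 0 0 0 -0.145 0; 0 0 0 0 -0.29 0; 0 0 0 0 -0.435 0; 0 0 0 0 -0.58 0; 0 0 0 0 -0.725 0; 0 0 0 0 -0.87 0; 0 0 0 0 -1.015 0; 0 0 0 0 -1.16 0; 0 0 0 0 -1.305 0; 0 0 0 0 -1.45 0; 0 0 0 0 -1.569 0; 0 0 0 0 -1.569 0", claw=0.2)

```text
time_s: 11.2
tcp_pos: [0.4669, 0.0407, 0.1418]
tool_rot: [0.431, 0.561, -0.561, -0.431]
ft_force: [-0.2, 0.0, -0.2]
width: 0.0512
```

Emit:
carry_out(commands="0 0 0 0 0 0; 0 0 0 0 0 0")

```text
time_s: 11.4
tcp_pos: [0.4666, 0.0413, 0.1418]
tool_rot: [-0.432, -0.56, 0.56, 0.431]
ft_force: [0.5, -0.2, -0.3]
width: 0.0513
```

```bash
python3 - <<'E'
from h import *
for i in range(3):
    s=vision.camera("side"); q=env.read_state(); print(np.round(q["tcp_pos"],4),np.round(q["torque"],3),np.round(q["ft_force"],2),np.round(q["qpos"],3))
crop(s,(280,150,380,270),5,"pics/s7.png")
E
python3 mv.py .4659 .0451 .062 1.834
```

```text
[0.4666 0.0415 0.1418] [ 0.014 -0.034 -0.044] [ 0.32 -0.3  -0.1 ] [ 0.063  0.335  2.034 -0.     0.773 -1.766]
[0.4665 0.0416 0.1418] [ 0.013 -0.02  -0.044] [-0.1   0.56  0.85] [ 0.063  0.335  2.034 -0.     0.773 -1.767]
[0.4665 0.0417 0.1418] [-0.041 -0.008 -0.009] [ 0.23 -0.15  0.09] [ 0.064  0.335  2.034 -0.     0.773 -1.767]
shift cm [ 0.35  7.98 -0.03] rot [ 0.     -0.0033 -0.    ] | tcp [0.4665 0.0417 0.1418] ang 1.8307 t 11.55 w 0.0511 F [ 0.23 -0.15  0.09] T [-0.041 -0.008 -0.009]
```

View pics/s7.png

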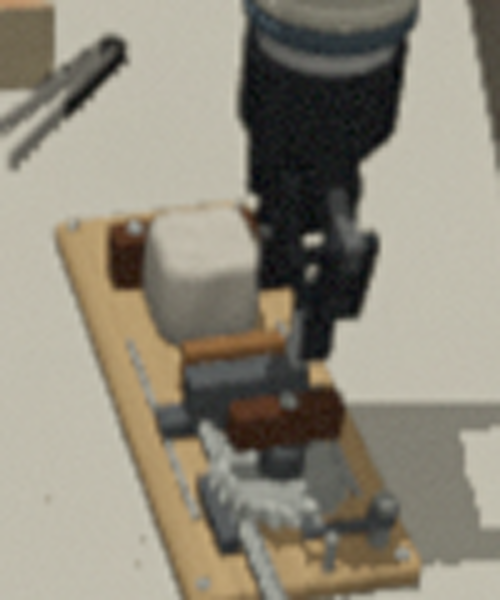

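Emit:
carry_out(commands="0.35 2 0 0 0 0; 0.35 5 0 0 0 0; 0.35 7.5 0 0 0 0; 0.35 7.9 0 0 0 0; 0.35 7.9 0 0 0 0")

```text
time_s: 12.05
tcp_pos: [0.4651, 0.0452, 0.0625]
tool_rot: [-0.43, -0.56, 0.561, 0.431]
ft_force: [-0.5, 1.0, -0.3]
width: 0.0514
```

Emit:
carry_out(commands="0 0 0 0 0 0; 0 0 0 0 0 0; 0 0 0 0 0 0; 0 0 0 0 0 0; 0 0 0 0 0 0; 0 0 0 0 0 0", claw=-1, squeeze=40)

```text
time_s: 12.65
tcp_pos: [0.467, 0.044, 0.0644]
tool_rot: [0.432, 0.561, -0.561, -0.429]
ft_force: [0.2, -10.5, 4.0]
width: 0.0214
```

```bash
python3 - <<'E'
from h import *
s=vision.camera("side")
crop(s,(280,150,380,270),5,"pics/s8.png")
crop(vision.camera("top"),(200,200,360,310),5,"pics/t8.png")
E
python3 mv.py .4659 .0451 .062 1.834
```

```text
shift cm [0.13 0.24 0.08] rot [ 0.0029 -0.0013 -0.0023] | tcp [0.467  0.044  0.0644] ang 1.8327 t 12.75 w 0.0215 F [  0.58 -10.57   4.49] T [-1.944 -0.075  0.014]
```

View pics/s8.png

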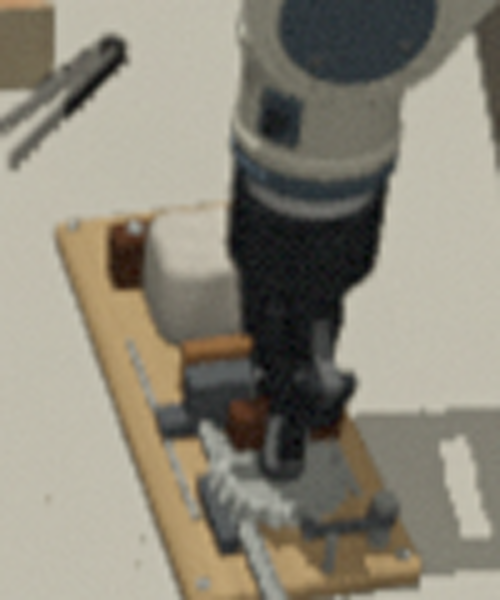

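View pics/t8.png

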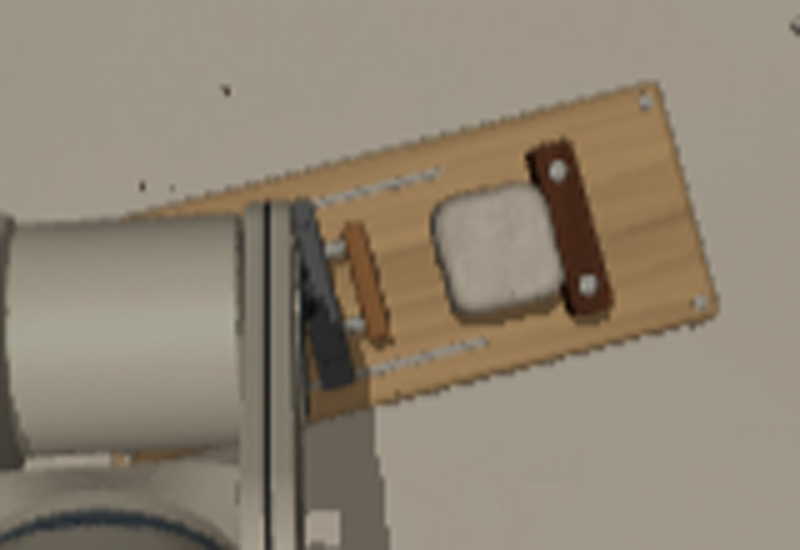

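Emit:
carry_out(commands="0 0 0 0 0 0; 0 0 0 0 0 0; 0 0 0 0 0 0; 0 0 0 0 0 0")

```text
time_s: 13.15
tcp_pos: [0.467, 0.044, 0.0644]
tool_rot: [0.432, 0.561, -0.561, -0.429]
ft_force: [0.3, -10.9, 4.4]
width: 0.0214
```

```bash
python3 mv.py .4659 .0451 .062 1.834
```

```text
shift cm [0.13 0.24 0.08] rot [ 0.0029 -0.0013 -0.0023] | tcp [0.467  0.044  0.0644] ang 1.8327 t 13.15 w 0.0214 F [  0.31 -10.91   4.37] T [-1.937 -0.061 -0.   ]
```

The grip stalled at 21 mm, where the bar is 16 mm thick. The tips are probably low enough to wedge on the hub (top at z 65 mm). I'll open, rise 6 mm, shift 2 mm towards -y and grip again.

Emit:
carry_out(commands="0 0 0 0 0 0; 0 0 0 0 0 0; -0.2 -0.3 0 0 0 0; -0.2 -0.6 0 0 0 0; -0.2 -0.6 0 0 0 0", claw=-0.1)

```text
time_s: 13.65
tcp_pos: [0.4665, 0.0433, 0.0694]
tool_rot: [0.431, 0.561, -0.561, -0.43]
ft_force: [0.6, 0.1, -0.6]
width: 0.0385
```

Emit:
carry_out(commands="0 0 0 0 0 0; 0 0 0 0 0 0; 0 0 0 0 0 0; 0 0 0 0 0 0; 0 0 0 0 0 0; 0 0 0 0 0 0", claw=-1)

```text
time_s: 14.25
tcp_pos: [0.466, 0.0433, 0.069]
tool_rot: [-0.431, -0.561, 0.561, 0.431]
ft_force: [-1.5, -0.0, 5.6]
width: 0.0153
```

```bash
python3 mv.py .4659 .0451 .068 1.834
```

```text
shift cm [ 0.17  0.1  -0.03] rot [-0.0001 -0.0017  0.    ] | tcp [0.466  0.0433 0.069 ] ang 1.8323 t 14.25 w 0.0153 F [-1.49 -0.03  5.62] T [0.075 0.18  0.169]
```

Bar gripped properly now: width 15.3 mm, lateral force about 0. The tool angle matches q = 0. Winding to just past tooth 1 to get the baseline torque.

```bash
cat > tq.py <<'E'
import sys
from h import *
from scipy.spatial.transform import Rotation as R
n=int(sys.argv[1]) if len(sys.argv)>1 else 8
T=[];A=[];F=[];P=[]
for i in range(n):
    im=vision.camera("top"); s=env.read_state(); M=R.from_quat(s["tool_rot"]).as_matrix()
    T.append(s["torque"]);A.append(np.arctan2(M[1,0],M[0,0]));F.append(s["ft_force"]);P.append(s["tcp_pos"])
A=np.unwrap(A)
print("q %.4f"%(1.8335-A.mean()),"T",np.round(np.mean(T,0),3),"sd",np.round(np.std(T,0)[2]/n**.5,3),"F",np.round(np.mean(F,0),2),"P",np.round(np.mean(P,0),4),"t",round(s["time_s"],2),"w",round(s["width"],4))
crop(im,(200,200,360,310),5,"pics/tlast.png")
E
python3 tq.py 6
```

```text
q 0.0012 T [0.092 0.207 0.101] sd 0.01 F [-1.41  0.58  5.49] P [0.466  0.0433 0.069 ] t 14.55 w 0.0153
```

Emit:
carry_out(commands="0 0 0 0 0.08 0; 0 0 0 0 0.16 0; 0 0 0 0 0.24 0; 0 0 0 0 0.32 0; 0 0 0 0 0.38 0; 0 0 0 0 0.38 0")

```text
time_s: 15.15
tcp_pos: [0.4661, 0.0426, 0.069]
tool_rot: [0.529, 0.469, -0.469, -0.529]
ft_force: [-1.2, -6.0, 5.6]
width: 0.0151
```

```bash
python3 tq.py 8
```

```text
q 0.3808 T [-0.959  0.106  0.155] sd 0.011 F [-0.7  -6.04  5.5 ] P [0.4661 0.0426 0.069 ] t 15.55 w 0.0159
```

Torque is about 0.15 N m against winding, as expected. The side force shows the TCP is about 2.5 mm off-axis along the board's +x. I'll correct that while winding on to tooth 2.

Emit:
carry_out(commands="-0.05 0 0.12 0 0 0; -0.09 0 0.23 0 0.08 0; -0.09 0 0.23 0 0.16 0; -0.09 0 0.23 0 0.24 0; -0.09 0 0.23 0 0.314 0; -0.09 0 0.23 0 0.314 0")

```text
time_s: 16.15
tcp_pos: [0.4658, 0.0419, 0.069]
tool_rot: [0.597, 0.382, -0.38, -0.595]
ft_force: [5.8, -8.5, -1.7]
width: 0.0151
```

```bash
python3 tq.py 8
```

```text
q 0.6947 T [-1.324 -0.807  0.136] sd 0.006 F [ 6.24 -7.91 -2.36] P [0.4658 0.0419 0.069 ] t 16.55 w 0.0151
```

Emit:
carry_out(commands="-0.03 0 -0.12 0 0.04 0; -0.06 0 -0.24 0 0.12 0; -0.06 0 -0.24 0 0.2 0; -0.06 0 -0.24 0 0.27 0; -0.06 0 -0.24 0 0.314 0; -0.06 0 -0.24 0 0.314 0")

```text
time_s: 17.15
tcp_pos: [0.4655, 0.0411, 0.069]
tool_rot: [0.648, 0.283, -0.283, -0.648]
ft_force: [-1.2, -0.8, 5.5]
width: 0.0155
```

```bash
python3 tq.py 8
```

```text
q 1.0092 T [-0.143  0.155  0.139] sd 0.009 F [-1.03 -0.98  5.9 ] P [0.4655 0.0411 0.069 ] t 17.55 w 0.0154
```

View pics/tlast.png

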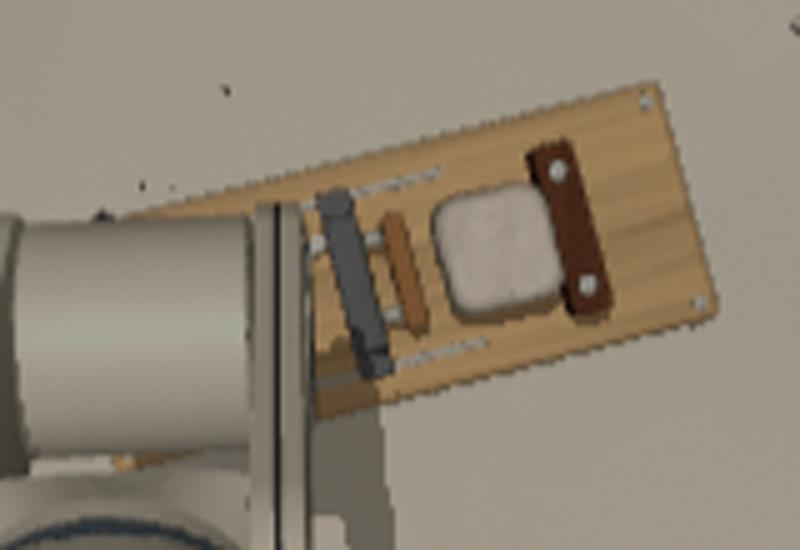

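Emit:
carry_out(commands="-0.02 0 0 0 0.08 0; -0.04 0 0 0 0.16 0; -0.06 0 0.01 0 0.24 0; -0.08 0 0.01 0 0.312 0; -0.08 0 0.01 0 0.312 0")

```text
time_s: 18.05
tcp_pos: [0.4649, 0.0406, 0.069]
tool_rot: [0.684, 0.178, -0.178, -0.684]
ft_force: [-1.5, -0.1, 5.5]
width: 0.0153
```

```bash
python3 tq.py 8
```

```text
q 1.3213 T [-0.1    0.137  0.15 ] sd 0.007 F [-1.36 -0.37  5.68] P [0.4649 0.0406 0.069 ] t 18.45 w 0.0153
```

Emit:
carry_out(commands="-0.02 0 0 0 0.08 0; -0.04 0 0 0 0.16 0; -0.06 0 0.01 0 0.24 0; -0.08 0 0.01 0 0.314 0; -0.08 0 0.01 0 0.314 0")

```text
time_s: 18.95
tcp_pos: [0.4642, 0.0404, 0.069]
tool_rot: [-0.704, -0.069, 0.069, 0.704]
ft_force: [-0.7, -1.2, 4.0]
width: 0.0152
```

```bash
python3 tq.py 12
```

```text
q 1.6352 T [-0.048  0.127  0.144] sd 0.008 F [-0.62 -0.12  5.24] P [0.4642 0.0404 0.069 ] t 19.55 w 0.0153
```

View pics/tlast.png

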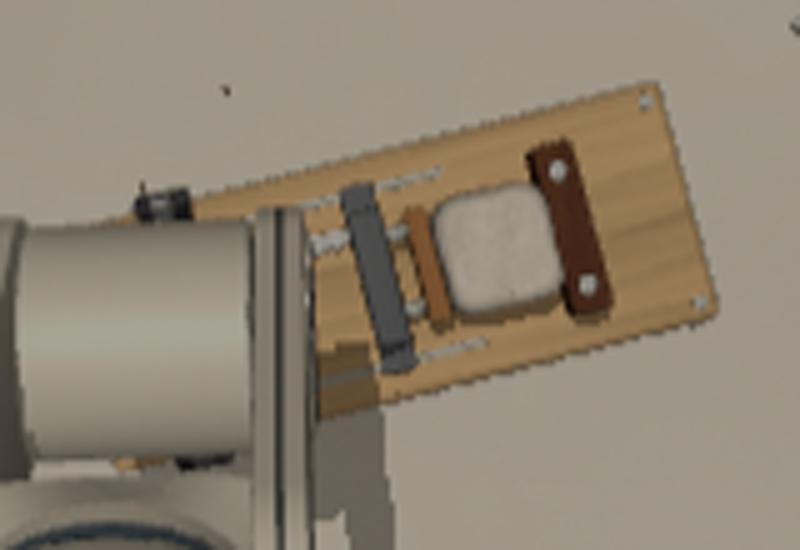

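No contact yet at q = 1.635 (0.144 N m). On to just past tooth 6.

Emit:
carry_out(commands="-0.02 0 0 0 0.08 0; -0.04 0 0.01 0 0.16 0; -0.06 0 0.01 0 0.24 0; -0.08 0 0.01 0 0.312 0; -0.08 0 0.01 0 0.312 0")

```text
time_s: 20.05
tcp_pos: [0.4635, 0.0403, 0.069]
tool_rot: [0.706, -0.041, 0.041, -0.706]
ft_force: [-0.2, -0.1, 5.3]
width: 0.0153
```

```bash
python3 tq.py 14
```

```text
q 1.9464 T [-0.009  0.116  0.309] sd 0.007 F [-0.65 -0.03  5.53] P [0.4635 0.0403 0.069 ] t 20.75 w 0.0154
```

View pics/tlast.png

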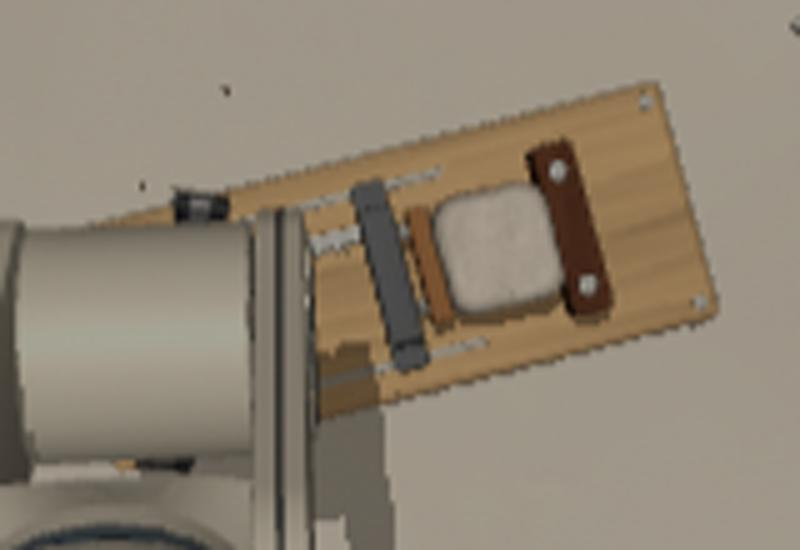

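Extra torque at q = 1.946 is 0.15 N m, so touch was at q ≈ 1.70 (between teeth 5 and 6). The second tooth after it is 7, at 2.199 rad, with about 13.6 N expected. Winding just past it to 2.275.

Emit:
carry_out(commands="-0.02 0 0 0 0.08 0; -0.04 0 0.01 0 0.16 0; -0.06 0 0.01 0 0.24 0; -0.08 0 0.01 0 0.3 0; -0.08 0 0.01 0 0.329 0; -0.08 0 0.01 0 0.329 0; -0.08 0 0.01 0 0.329 0")

```text
time_s: 21.45
tcp_pos: [0.4628, 0.0405, 0.069]
tool_rot: [0.69, -0.155, 0.155, -0.69]
ft_force: [-0.7, -0.4, 6.4]
width: 0.0158
```

```bash
python3 tq.py 10
```

```text
q 2.2748 T [0.021 0.091 0.474] sd 0.011 F [-0.62  0.54  5.57] P [0.4627 0.0405 0.069 ] t 21.95 w 0.0153
```

Torque 0.474 N m gives the same touch angle (1.695). Easing back to the tooth to check that the pawl takes the load.

Emit:
carry_out(commands="0 0 0 0 -0.04 0; 0.02 0 0 0 -0.08 0; 0.02 0 0 0 -0.08 0; 0.02 0 0 0 -0.08 0")

```text
time_s: 22.35
tcp_pos: [0.4629, 0.0404, 0.069]
tool_rot: [-0.696, 0.127, -0.127, 0.696]
ft_force: [-0.7, 0.9, 5.2]
width: 0.0153
```

```bash
python3 tq.py 6
```

```text
q 2.1953 T [0.032 0.103 0.317] sd 0.007 F [-0.75  0.09  5.94] P [0.4629 0.0404 0.069 ] t 22.65 w 0.0148
```

Emit:
carry_out(commands="0 0 0 0 -0.02 0; 0 0 0 0 -0.02 0; 0 0 0 0 -0.02 0")

```text
time_s: 22.95
tcp_pos: [0.4631, 0.0404, 0.069]
tool_rot: [-0.697, 0.12, -0.121, 0.697]
ft_force: [-0.6, 0.5, 6.1]
width: 0.015
```

```bash
python3 tq.py 6
```

```text
q 2.1762 T [0.021 0.099 0.011] sd 0.01 F [-0.2  -0.13  5.58] P [0.463  0.0404 0.069 ] t 23.25 w 0.0152
```

Load is fully on the pawl: torque drops to 0.01 over 0.02 rad. Letting go and rising.

Emit:
carry_out(commands="0 0 0 0 0 0; 0 0 0 0 0 0; 0 0 0 0 0 0; 0 0 0 0 0 0; 0 -1 0 0 0 0; 0 -4 0 0 0 0; 0 -8 0 0 0 0; 0 -12 0 0 0 0; 0 -15 0 0 0 0; 0 -15 0 0 0 0", claw=0)

```text
time_s: 24.25
tcp_pos: [0.4655, 0.0405, 0.2236]
tool_rot: [-0.696, 0.118, -0.124, 0.697]
ft_force: [-0.3, -0.3, -0.0]
width: 0.0426
```

```bash
python3 mv.py .3 .3 .3 0.5; python3 -c "
from h import *
print(np.round(env.read_state()['qpos'],3))
crop(vision.camera('side'),(260,140,400,280),4,'pics/s9.png')"
```

```text
shift cm [-24.25  -7.77  18.9 ] rot [ 2.000e-04 -8.429e-01  9.000e-03] | tcp [0.4655 0.0405 0.2236] ang -0.3429 t 24.25 w 0.0426 F [-0.29 -0.32 -0.01] T [-0.026  0.006  0.031]
[0.061 0.197 1.98  0.    0.956 0.404]
```

View pics/s9.png

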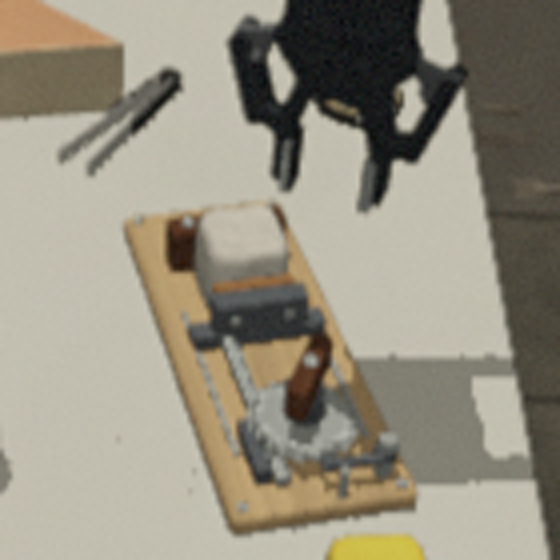

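Clamped and released: the brick is between stop and pad, upright. I'll move the arm aside to read the knob angle from the top camera.

Emit:
carry_out(commands="-3 0 3.8 0 0 0; -6 0 7.7 0 0 0; -9 0 11.5 0 0 0; -12 0 15.4 0 0 0; -15 0 19.2 0 0 0; -18 0 23 0 0 0; -19.5 0 25 0 0 0; -19.5 0 25 0 0 0; -19.5 0 25 0 0 0")

```text
time_s: 25.2
tcp_pos: [0.3624, 0.3409, 0.2177]
tool_rot: [0.698, -0.121, 0.12, -0.696]
ft_force: [-0.2, -0.6, 0.5]
width: 0.0423
```

Run:
```python
from ov import *
b=[.4935,-.0563,.2635]
q=2.199
for off in ((0,0),):
    A=(0,.105); pol=[]
    d=np.array([np.cos(-q),np.sin(-q)])*.031
    pol.append((tf(b,[[A[0]+d[0],A[1]+d[1],.093],[A[0]-d[0],A[1]-d[1],.093]]),(0,255,255)))
t=vision.camera("top")
crop(t,(200,200,360,310),5,"pics/t10.png")
draw(t,(200,200,360,310),5,"pics/t10o.png",pol)
cv2.imwrite("pics/t10f.png",t["pixels"][:,:,::-1])
print(env.read_state()["time_s"])
```

```text
25.25
```

View pics/t10o.png

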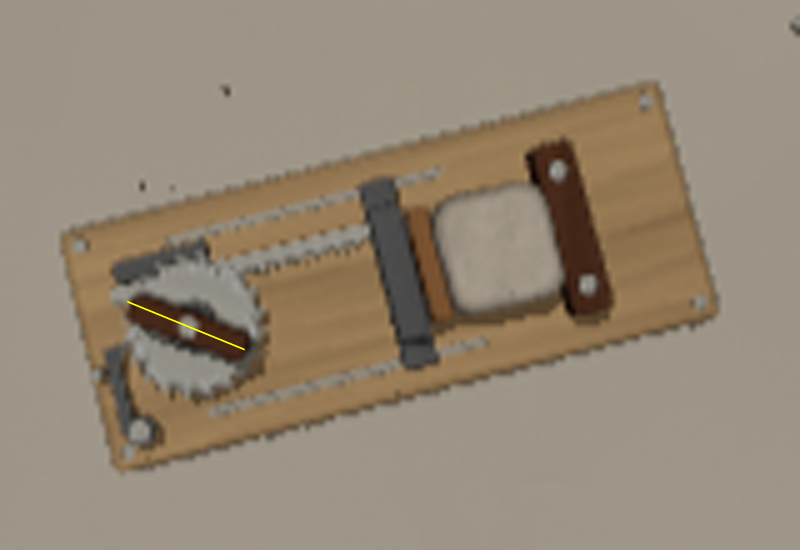

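View pics/t10f.png

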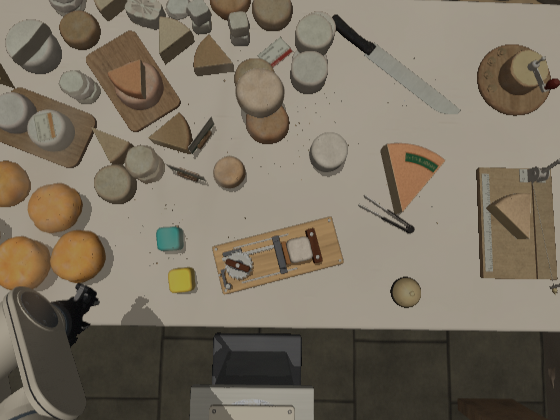

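The released bar (top crop 135,305 to 245,352) lies on the line drawn for q = 2.199, to about 1°. The other things have not moved and the arm is clear. Handing in.

```bash
python3 -c "
from h import *
print(order.close_job())"
```

```text
the job is handed in; nothing more can be done
None
```

The white goat brick is clamped against the stop, with the pawl holding at the second tooth after the pad touched it. I handed the job in at about 25 s of the 67 s allowed; no verdict was reported.

- **Placing:** I slid the brick along the board until I felt the stop (force rose to about 9 N), set it down and let go. The pictures show it upright and square against the stop.
- **Winding:** Torque at the knob was 0.14–0.15 N m with the pad still free, up to q = 1.635. It rose to 0.309 at q = 1.946 and 0.474 at q = 2.275. Both later readings put first touch at about 1.70 rad, between teeth 5 and 6, so the second tooth after it is tooth 7 (2.199 rad).
- **Pawl:** Turning back about 0.1 rad dropped the torque to about 0, so the pawl had the load before I let go of the knob.
- **Last checks:** After release, the bar agreed with q = 2.199 to about 1° in the top picture. That gives about 13.6 N on the brick, worked out from the touch angle and the spring figures, not measured. The bystanders I could see had not moved, and the arm was clear.

**What disagreed along the way:**
- My first grip on the knob stalled at 21 mm, probably wedged on the hub, so I gripped again 6 mm higher.
- The knob's axis turned out to be about 3 mm from my camera estimate. That caused side forces up to about 10 N until I corrected it.
- The stop was about 4 mm farther back than the picture suggested, so I went by touch.

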